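# Stopper the wide-necked flask on the laboratory bench

### The arm

A 6-joint arm with a two-finger parallel gripper is mounted at the origin on the work surface. World frame = base frame: x ahead of the robot, y to its left, z up, the work surface at z = 0. Lengths are in m, angles in rad, forces in N, time in s.
With the tool pointing down it reaches from about 0.375 to 0.975 m from the base axis. Payload 3.8 kg.
Tool frame: the origin (TCP) lies where the fingers leave the gripper's body, on its centre line; the fingertips stand 73 mm ahead of it and the grasp point (between the pads) lies 54 mm ahead of it (nose_length is the distance from the TCP to the fingertips, in m); z points along the fingers, y is the line along which they close (so a half turn about z gives the same grasp; the last joint's range is limited). The gripper opens to 85 mm and grips with 20 to 120 N. Pads are 22 mm wide; open, the fingers measure 114 mm over their backs; the gripper's body (76 mm by 85 mm) begins 54 mm behind the grasp point. The pads swing forward as they close: fully open they stand 13 mm farther back than shut.
Start: joints at [1.148, 0.264, 1.604, -0, 1.274, -0.037], TCP at [0.254, 0.625, 0.304] pointing down, gripper open.
Joint ranges: [-2.63, 2.63], [-0.94, 2.18], [0.31, 2.57], [-1.31, 4.45], [0, 2.66], [-2.55, 2.55]. Speed limits (rad/s): [2.57, 2.57, 3.14, 3.14, 3.14, 3.14].

### API

Orientations are given as a rotation vector (axis times angle).
In Python, from workcell import read_state, read_camera, calibration, finish_job, look_for, cut_out, tip_of, nose_length gives the robot as it stands.
- The arm moves only by the tool step_arm, never from a script. Its argument "targets" is a list of rows, each a list of 3 entries, a list of its own where there are three numbers: the turn, a rotation vector about the tool's x, y, z in rad, then the shift along the tool's x, y, z in mm, then the finger opening in mm, from 0 to 85.4. In form: [[[ax, ay, az], [x, y, z], grip], ...]. A call has 1 to 5 rows; each row shifts and turns the commanded pose from where the row before left it, along the tool's axes as they then stand; what a row does not reach is not made up. A row lasts 1/12 s, in which the tool goes at most 41.7 mm and 7.16 degrees, less where a joint would pass 70% of its speed; a pose out of reach is approached as far as the arm can. A call with a gripper value outside its range is refused whole. The fingers move at their own pace and stop on an object; "grip_force" is the grip in N (left out, the last holds). Time passes only in rows, so rows that do not move let the fingers close. It gives the time, the measured TCP pose, the force, the opening and the grip force at its end, in the units of the state.
- read_state(): the state, without advancing time (a new reading comes with each control period).
- read_camera(name): name is "side" or "top"; returns the picture (420x560x3 uint8, red, green, blue); there is no depth.
- calibration(name): a dict with "camera_matrix" (3x3 intrinsics, pixels), "R" (3x3) and "t" (3): a world point X has camera coordinates R X + t. Camera axes: x right, y down, z forward; pixel columns grow to the right and rows downward; lengths in m; the calibration is good to about 2 mm. A picture is of the moment at which its call begins. calibration takes no time and is no camera call.
- finish_job(): hands the job in; it is judged then, once.
Trained networks look in the newest picture that a camera, given by its name, has taken for a name from the list of things; names that differ only in an ending like _2 or _b are one class to them, and where a whole thing is asked for, a point or a joint stands for the part that bears it (a point fixed in the world has none). Each returns a list of dicts, best first, with "score" (0 to 1); they miss things now and then, are a little off and sometimes report something else, mostly with a low value. They report only what shows in the picture. A call takes as long as a camera call. They do not tell look-alikes from the thing itself.
- look_for(camera, query): "extent" ([left, top, right, bottom] in pixels, round what is visible of it).
- cut_out(camera, query): "region" (420x560 bool, what is visible of it) and "extent" ([left, top, right, bottom] in pixels, round what is visible of it).
- tip_of(camera, query): "at" ([row, column] in pixels: a listed point, or the origin of a listed thing).
The state is a dict: "time": time; "q": joint angles; "joint_vel": joint speeds; "joint_torque": joint torques, N m; "tool_pos": TCP position; "tcp_rot": TCP orientation; "wrist_force": force on the tool from outside, world axes, zero at the start; "torque": the same for the moment, N m; "width": opening from 0.0 (shut) to 1.0 (fully open); "grip_force": force on a finger pad.
Only numpy, scipy, OpenCV 4.12 (cv2) and the standard library are available. Lean on these libraries where they do the work, as an engineer would, in place of code of your own. Each camera call takes 0.05 s, during which the arm holds its last target. There are 200 camera calls.

### The job

Close the open conical flask on the laboratory bench with the larger of the two rubber stoppers: lower it into the neck in your grip (do not drop it in from above) until its rim rests on the flask's mouth, and let go. Leave the flask standing where it is, and leave the smaller stopper and the amber bottle as they are.

Things in the scene. Friction and masses are not known exactly. Their poses are not given: they have to be found in the camera images.
- stopper_grip (a point): Larger rubber stopper, loose, dark, upright on its narrow end, 78 mm tall, about 90 g. From the foot up: tapered plug (30 to 41 mm diameter, 34 mm long), round rim (62 mm diameter, 8 mm thick), upright round knob to grasp (28 mm diameter, 36 mm tall). This point: on the axis in the knob, 62 mm above the foot, 20 mm above the rim's upper face, 28 mm above its underside; z up.
- flask_mouth (a point): Centre of the open mouth, level with its top edge, of the clear glass conical flask: loose, about 500 g, 150 mm tall, base 105 mm diameter, narrowing to a straight neck in the top 52 mm, neck 54 mm outside, 46 mm inside diameter; z up. With the stopper home its rim lies on this edge and its knob point is 28 mm above this point.
- small_stopper_mid (a point): Bystander: the smaller rubber stopper, same shape and material, 57 mm tall, rim 38 mm diameter, knob 18 mm diameter; it is too small for the flask. This point is its centre, half-way up. Leave it.
- bottle_mid (a point): Bystander: closed amber reagent bottle with a black cap, 66 mm diameter, 150 mm tall. This point is its centre, half-way up. Leave it. (Beyond all these lies a fixed flat slide box, 34 mm tall.)
Not all that is in view belongs to the job. What is shaped like the part that bears stopper_grip but red or turquoise is not meant.

How it is judged:
On the way:
1. the gripped larger stopper is lowered with its plug at least 10 mm into the flask's neck (horizontal distance between stopper_grip and flask_mouth below 0.015 m and z of stopper_grip in the frame of flask_mouth below 0.052 m and contact force between the fingers and stopper above 0.5 N), for 0.05 s.
At the end, for the whole second after the job is handed in: The larger stopper is home and released: knob point within 12 mm of the mouth's centre sideways and 20 to 35 mm above it; stopper and flask upright within 10 degrees; flask's mouth within 60 mm, small stopper and bottle within 40 mm of where they began (horizontal distance between stopper_grip and flask_mouth below 0.012 m and z of stopper_grip in the frame of flask_mouth between 0.02 and 0.035 m and angle between each of stopper_grip, flask_mouth's own z axis and vertical below 0.175 rad and distance of flask_mouth from where it was at the start of the episode below 0.06 m and distance of each of small_stopper_mid, bottle_mid from where it was at the start of the episode below 0.04 m); the robot touches nothing.
It fails at once if the flask is tipped by more than 20 degrees (angle between flask_mouth's own z axis and vertical above 0.35 rad).
It fails at once if the smaller stopper is moved by more than 40 mm (distance of small_stopper_mid from where it was at the start of the episode above 0.04 m).
It fails at once if the amber bottle is moved by more than 40 mm (distance of bottle_mid from where it was at the start of the episode above 0.04 m).
It also fails if it takes over 43 s, if anything falls off the work surface, if the arm or the gripper's body presses on something with over 40 N, if the wrist force passes 120 N, or if a joint passes its speed limit or range.

## Working session

There is one attempt and no reset: what is moved stays moved. The work goes in short steps, Python scripts to look and compute and a tool call to move; the robot and the scene stay as the last step left them, time stands still between calls to the robot, and variables do not carry over. Pictures are saved under pics/ and viewed, at most 10 in all, crops included, and the job is handed in when it is done.

Besides the shell and the picture viewer there is one more tool, called after "Emit:" in YAML: its name, and indented under it one key for each argument. step_arm: Moves the arm, as the interface text tells. Its arguments: {"type":"object","properties":{"targets":{"type":"array","items":{"type":"array"}},"grip_force":{"type":"number"}},"required":["targets"]}

```bash
mkdir -p pics
python3 - <<'E'
from workcell import *
import cv2,numpy as np
s=read_state();print(s['time'],s['tool_pos'],s['tcp_rot'],s['q'])
for c in('side','top'):
    cv2.imwrite(f'pics/{c}0.png',read_camera(c)[:,:,::-1])
    k=calibration(c);print(c,k['camera_matrix'].tolist(),(-k['R'].T@k['t']).round(3))
    for n in('stopper_grip','flask_mouth','small_stopper_mid','bottle_mid'):
        print(n,[(d['at'],round(d['score'],2)) for d in tip_of(c,n)])
print(nose_length() if callable(nose_length) else nose_length)
E
```

```text
0.0 [0.25377699 0.62486272 0.30255208] [-0.60217758 -3.08281577  0.00342807] [ 1.14808530e+00  2.64760973e-01  1.60538232e+00  2.20913206e-06
  1.27369153e+00 -3.69023534e-02]
side [[495.97684802577953, 0.0, 279.7723547574533], [0.0, 495.97684802577953, 210.1744610940847], [0.0, 0.0, 1.0]] [ 0.356 -0.651  0.695]
stopper_grip [([210.3, 281.3], 0.84), ([208.5, 227.2], 0.83), ([226.3, 339.2], 0.63)]
flask_mouth [([335.5, 407.9], 0.72)]
small_stopper_mid [([290.2, 347.5], 0.77)]
bottle_mid [([144.4, 272.9], 0.7)]
top [[425.61179559450244, 0.0, 279.65506898261], [0.0, 425.61179559450244, 214.19573334388633], [0.0, 0.0, 1.0]] [ 0.313 -0.     1.033]
stopper_grip [([215.9, 242.9], 0.94), ([263.7, 233.4], 0.92), ([175.2, 266.9], 0.92)]
flask_mouth [([164.5, 415.5], 0.76)]
small_stopper_mid [([186.6, 323.0], 0.69)]
bottle_mid [([211.9, 148.0], 0.72)]
0.0726
```

```bash
ls pics; python3 -c "
import cv2,numpy as np
a=cv2.imread('pics/side0.png');b=cv2.imread('pics/top0.png')
cv2.imwrite('pics/both0.png',cv2.resize(np.vstack([a,b]),(400,600)))"
```

```text
side0.png
top0.png
```

View pics/side0.png

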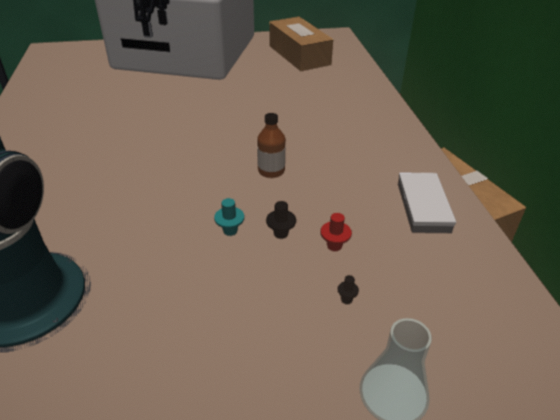

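View pics/top0.png

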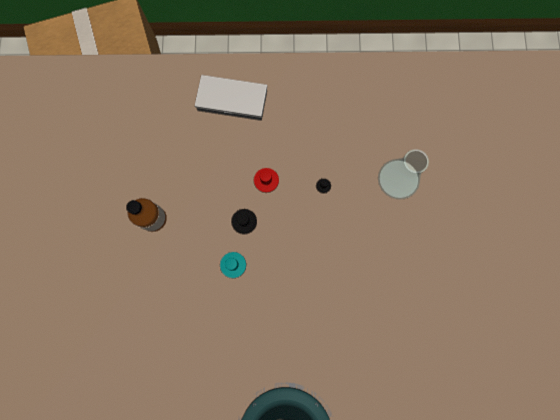

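The dark larger stopper is at about (col 281, row 210) in the side view and (243, 216) in the top view. It stands between a turquoise look-alike and a red one. The flask mouth is at (408, 335) in the side view and (415, 162) in the top view, with the small stopper in between.

```bash
cat > h.py <<'E'
from workcell import *
import cv2,numpy as np
from scipy.spatial.transform import Rotation as Ro
def P(c):
    k=calibration(c);return k['camera_matrix']@np.c_[k['R'],k['t']]
def tri(rs,rt):  # [row,col] side, top
    X=cv2.triangulatePoints(P('side'),P('top'),np.array(rs[::-1],float),np.array(rt[::-1],float))[:,0];return X[:3]/X[3]
def plane(c,rc,z):
    M=P(c);H=np.c_[M[:,:2],M[:,2]*z+M[:,3]];v=np.linalg.solve(H,[rc[1],rc[0],1]);return v[:2]/v[2]
def proj(c,X):
    v=P(c)@np.r_[X,1];return (v[:2]/v[2])[::-1]
E
python3 - <<'E'
from h import *
for n,a,b,z in(('st',[210.3,281.3],[215.9,242.9],.062),('turq',[208.5,227.2],[263.7,233.4],.062),('red',[226.3,339.2],[175.2,266.9],.062),('flask',[335.5,407.9],[164.5,415.5],.15),('small',[290.2,347.5],[186.6,323],.0285),('bottle',[144.4,272.9],[211.9,148],.075)):
    print(n,tri(a,b).round(4),plane('side',a,z).round(4),plane('top',b,z).round(4))
# mouth ellipse in both, stopper knob/rim cutouts
for c in('side','top'):
    for d in cut_out(c,'stopper_grip'): print(c,d['score'],d['extent'])
    for d in cut_out(c,'flask_mouth'): print(c,d['score'],d['extent'])
s=read_state();R=Ro.from_rotvec(s['tcp_rot']).as_matrix();print(R.round(3))
im=[cv2.resize(cv2.imread('pics/side0.png')[y:y+100,x:x+133],(532,400),interpolation=2) for y,x in((300,345),)]
im2=[cv2.resize(cv2.imread('pics/top0.png')[y:y+50,x:x+66],(264,200),interpolation=2) for y,x in((145,375),(190,210))]
cv2.imwrite('pics/crop.png',np.hstack([im[0],np.vstack(im2)]))
E
```

```text
st [0.4896 0.0938 0.0649] [0.4885 0.0969] [0.4923 0.0941]
turq [0.3821 0.1142 0.0659] [0.3825 0.1189] [0.3819 0.1146]
red [0.5921 0.0385 0.0565] [0.5907 0.0327] [0.5897 0.0384]
flask [ 0.5905 -0.2863  0.1481] [ 0.5929 -0.2871] [ 0.5857 -0.285 ]
small [ 0.5729 -0.097   0.0269] [ 0.5746 -0.098 ] [ 0.5694 -0.0966]
bottle [0.5023 0.3094 0.0816] [0.506  0.3202] [0.5009 0.3115]
side 0.97 [322.0, 215.9, 350.4, 249.3]
side 0.95 [267.5, 197.0, 293.3, 239.5]
side 0.6 [212.0, 200.1, 242.6, 236.0]
side 0.92 [358.9, 318.8, 430.3, 420.0]
top 0.92 [231.7, 208.9, 253.3, 234.0]
top 0.77 [257.1, 164.8, 279.6, 194.6]
top 0.61 [220.9, 252.0, 246.0, 279.2]
top 0.79 [377.2, 149.8, 427.1, 201.0]
[[-0.926  0.376 -0.   ]
 [ 0.376  0.926  0.   ]
 [ 0.     0.    -1.   ]]
```

View pics/crop.png

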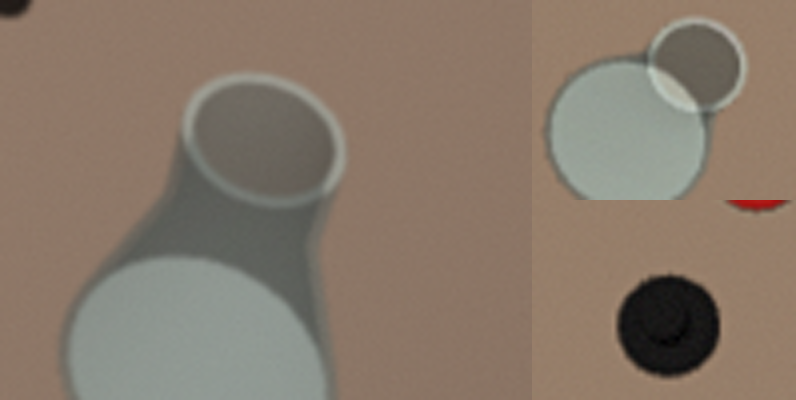

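The crop shows the mouth ellipse centred at about (411, 335) in the side view and (416, 161) in the top view. The stopper rim is centred at about (244, 221) in the top view.

Run:
```python
from h import *
for c in('side','top'):
    im=cv2.imread(f'pics/{c}0.png').astype(int)
    # dark stopper: mask
    x0,y0,x1,y1=(262,192,300,244) if c=='side' else (225,203,262,240)
    m=np.zeros(im.shape[:2],np.uint8);m[y0:y1,x0:x1]=(im[y0:y1,x0:x1].max(2)<70)
    ys,xs=np.nonzero(m);print(c,'stopper bbox',xs.min(),xs.max()+1,ys.min(),ys.max()+1,'cent',ys.mean(),xs.mean())
    if c=='top':print('rim xy',plane(c,[(ys.min()+ys.max())/2,(xs.min()+xs.max())/2],.042))
    else:
        w=[(r,m[r].sum(),np.nonzero(m[r])[0].mean()) for r in range(y0,y1) if m[r].any()];
        r=max(w,key=lambda t:t[1]);print('rim row',r,plane(c,[r[0],r[2]],.04))
    # mouth: bright ring
    g=im.mean(2);x0,y0,x1,y1=(385,312,436,358) if c=='side' else (400,146,432,178)
m1=tri([334.8,411],[160.9,415.9]);print('mouth',m1,plane('side',[334.8,411],.15),plane('top',[160.9,415.9],.15))
for X in([.4896,.0938,.042],[.4896,.0938,.078],):print(proj('top',X),proj('side',X))
```

```text
side stopper bbox 266 296 201 238 cent 219.73806078147612 280.75687409551375
rim row (220, np.uint64(30), np.float64(280.5)) [0.48651058 0.09306127]
top stopper bbox 232 257 209 234 cent 221.02434077079107 243.86004056795133
rim xy [0.48371662 0.09333111]
mouth [ 0.59591004 -0.28677898  0.14975559] [ 0.59737156 -0.28669357] [ 0.59376668 -0.28634762]
[218.55178696 243.82690674] [218.85997001 281.96267811]
[215.79012208 242.36037105] [205.01841497 282.18719049]
```

Emit:
step_arm:
  targets:
    - [[0, 0, 0], [-27.5, -27, 0], 50]
    - [[0, 0, 0], [-27.5, -27, 0], 50]
    - [[0, 0, 0], [-27.5, -27, 0], 50]
    - [[0, 0, 0], [-27.5, -27, 0], 50]
    - [[0, 0, 0], [-27.5, -27, 0], 50]

```text
time: 1.12
tool_pos: [0.3309, 0.447, 0.3039]
tcp_rot: [0.601, 3.083, 0.0]
wrist_force: [0.6, -0.2, -0.3]
width: 0.591
grip_force: 0.0
```

Emit:
step_arm:
  targets:
    - [[0, 0, 0], [-27.5, -27, 0], 50]
    - [[0, 0, 0], [-27.5, -27, 0], 50]
    - [[0, 0, 0], [-27.5, -27, 0], 50]
    - [[0, 0, 0], [-27.5, -27, 0], 50]
    - [[0, 0, 0], [-27.5, -27, 0], 50]

```text
time: 1.53
tool_pos: [0.4075, 0.27, 0.3043]
tcp_rot: [0.602, 3.083, 0.001]
wrist_force: [2.0, 0.4, -0.1]
width: 0.585
grip_force: 0.0
```

Emit:
step_arm:
  targets:
    - [[0, 0, 0], [-27.5, -27, 0], 50]
    - [[0, 0, 0], [-27.5, -27, 0], 50]
    - [[0, 0, 0], [-27.5, -27, 0], 50]
    - [[0, 0, 0], [-27.5, -27, 10], 50]
    - [[0, 0, 0], [-20, -20, 20], 50]

```text
time: 1.95
tool_pos: [0.4822, 0.1019, 0.277]
tcp_rot: [0.603, 3.076, 0.003]
wrist_force: [-0.3, 1.0, 0.3]
width: 0.583
grip_force: 0.0
```

```bash
cat >> h.py <<'E'
def to(X):  # tool-frame shift mm from the measured TCP to X
    s=read_state();R=Ro.from_rotvec(s['tcp_rot']).as_matrix()
    print('t',round(s['time'],2),'pos',s['tool_pos'].round(4),'z',R[:,2].round(3),'y',R[:,1].round(3),'w',round(float(s['width']),3),'F',np.round(s['wrist_force'],1),'grip',s['grip_force'],'nose',nose_length() if callable(nose_length) else nose_length,'shift',((np.array(X)-s['tool_pos'])@R*1000).round(1))
E
python3 -c "
from h import *
to([.485,.0935,.122])
im=read_camera('side');cv2.imwrite('pics/s1.png',im[:,:,::-1])
print([(d['at'],round(d['score'],2)) for d in tip_of('side','stopper_grip')])"
```

```text
t 1.95 pos [0.4822 0.1019 0.277 ] z [ 0.008  0.    -1.   ] y [0.377 0.926 0.003] w 0.583 F [-0.3  1.   0.3] grip 0.0 nose 0.0726 shift [ -4.7  -7.2 155. ]
[([223.4, 338.0], 0.92), ([207.8, 227.8], 0.84), ([206.2, 280.7], 0.66)]
```

Emit:
step_arm:
  targets:
    - [[0, 0, 0], [-2.5, -4, 30], 55]
    - [[0, 0, 0], [-2, -3, 30], 55]
    - [[0, 0, 0], [0, 0, 30], 55]
    - [[0, 0, 0], [0, 0, 15], 55]
    - [[0, 0, 0], [0, 0, 0], 55]

```text
time: 2.47
tool_pos: [0.4779, 0.0962, 0.1651]
tcp_rot: [-0.6, -3.076, 0.004]
wrist_force: [-0.3, -0.2, 0.2]
width: 0.646
grip_force: 0.0
```

```bash
python3 -c "
from h import *
to([.485,.0935,.122])
a=read_camera('side')[150:270,200:360];b=read_camera('top')[150:270,180:340]
f=lambda i:cv2.resize(i[:,:,::-1],(400,300),interpolation=cv2.INTER_CUBIC)
cv2.imwrite('pics/s2.png',np.hstack([f(a),f(b)]))
s=read_state();R=Ro.from_rotvec(s['tcp_rot']).as_matrix()
for d in(.0726,):
  for w in(-.0,): print(proj('side',s['tool_pos']+R[:,2]*d),proj('top',s['tool_pos']+R[:,2]*d))
print(proj('side',[.485,.0935,.078]))
"
```

```text
t 2.47 pos [0.4779 0.0962 0.1651] z [-0.008 -0.001 -1.   ] y [ 0.376  0.927 -0.004] w 0.646 F [-0.3 -0.2  0.2] grip 0.0 nose 0.0726 shift [-7.9  0.3 43. ]
[197.18785856 277.61687921] [218.15900348 240.2611989 ]
[205.33744543 279.90657264]
```

View pics/s2.png

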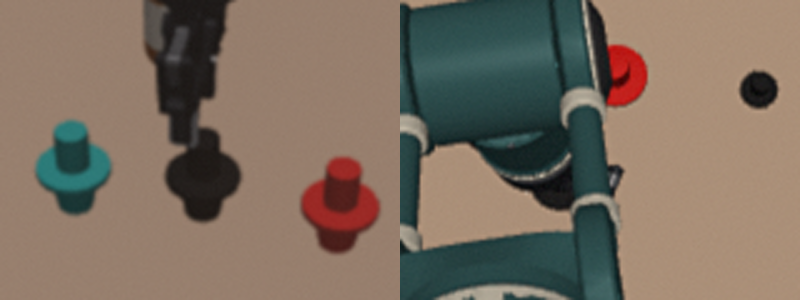

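The gripper hangs just above the dark stopper. The knob top is at about (282, 203) in the side view, slightly ahead of the fingers (+x), so I'll shift that way and descend.

Emit:
step_arm:
  targets:
    - [[0, 0, 0], [-8, 0, 0], 55]
    - [[0, 0, 0], [0, 0, 0], 55]

```text
time: 2.73
tool_pos: [0.4912, 0.0933, 0.1714]
tcp_rot: [0.601, 3.078, 0.002]
wrist_force: [0.4, 0.2, -0.9]
width: 0.65
grip_force: 0.0
```

```bash
python3 -c "
from h import *
to([.487,.0935,.122])"
```

```text
t 2.73 pos [0.4912 0.0933 0.1714] z [ 0.006  0.001 -1.   ] y [0.376 0.927 0.003] w 0.65 F [ 0.4  0.2 -0.9] grip 0.0 nose 0.0726 shift [ 4.2 -1.5 49.4]
```

Emit:
step_arm:
  targets:
    - [[0, 0, 0], [0, 0, 0], 55]
    - [[0, 0, 0], [0, 0, 0], 55]
    - [[0, 0, 0], [0, 0, 0], 55]
    - [[0, 0, 0], [0, 0, 0], 55]

```text
time: 3.07
tool_pos: [0.4885, 0.0931, 0.1693]
tcp_rot: [0.602, 3.083, 0.0]
wrist_force: [0.5, 0.7, -0.3]
width: 0.64
grip_force: 0.0
```

Emit:
step_arm:
  targets:
    - [[0, 0, 0], [2, 0, 15], 55]
    - [[0, 0, 0], [0, 0, 15], 55]
    - [[0, 0, 0], [0, 0, 10], 55]
    - [[0, 0, 0], [0, 0, 0], 55]
    - [[0, 0, 0], [0, 0, 0], 55]

```text
time: 3.48
tool_pos: [0.486, 0.0937, 0.1283]
tcp_rot: [-0.602, -3.082, 0.001]
wrist_force: [-0.4, 0.3, 0.4]
width: 0.643
grip_force: 0.0
```

```bash
python3 -c "
from h import *
to([.487,.0935,.122])"
```

```text
t 3.48 pos [0.486  0.0937 0.1283] z [-0.002 -0.    -1.   ] y [ 0.376  0.926 -0.001] w 0.643 F [-0.4  0.3  0.4] grip 0.0 nose 0.0726 shift [-1.1  0.2  6.3]
```

Emit:
step_arm:
  targets:
    - [[0, 0, 0], [-1, 0, 5], 45]
    - [[0, 0, 0], [0, 0, 0], 40]
    - [[0, 0, 0], [0, 0, 0], 35]
    - [[0, 0, 0], [0, 0, 0], 30]
    - [[0, 0, 0], [0, 0, 0], 20]
  grip_force: 40

```text
time: 3.9
tool_pos: [0.488, 0.0935, 0.1245]
tcp_rot: [0.602, 3.082, 0.001]
wrist_force: [-0.7, -0.8, 0.6]
width: 0.315
grip_force: 39.3
```

Emit:
step_arm:
  targets:
    - [[0, 0, 0], [0, 0, 0], 15]
    - [[0, 0, 0], [0, 0, 0], 15]
    - [[0, 0, 0], [0, 0, 0], 15]

```text
time: 4.15
tool_pos: [0.4879, 0.0935, 0.1244]
tcp_rot: [0.602, 3.082, 0.001]
wrist_force: [0.4, -0.5, 4.5]
width: 0.315
grip_force: 39.4
```

```bash
python3 -c "
from h import *
to([.487,.0935,.124])"
```

```text
t 4.15 pos [0.4879 0.0935 0.1244] z [ 0.001  0.    -1.   ] y [0.376 0.926 0.001] w 0.315 F [ 0.4 -0.5  4.5] grip 39.35052931308746 nose 0.0726 shift [ 0.9 -0.3  0.4]
```

Emit:
step_arm:
  targets:
    - [[0, 0, 0], [0, 0, -8], 15]
    - [[0, 0, 0], [0, 0, -20], 15]
    - [[0, 0, 0], [0, 0, -30], 15]
    - [[0, 0, 0], [0, 0, -35], 15]
    - [[0, 0, 0], [0, 0, -35], 15]

```text
time: 4.57
tool_pos: [0.4863, 0.0933, 0.2525]
tcp_rot: [-0.602, -3.081, 0.001]
wrist_force: [0.3, 0.9, 0.1]
width: 0.314
grip_force: 39.4
```

Emit:
step_arm:
  targets:
    - [[0, 0, 0], [0, 0, -35], 15]
    - [[0, 0, 0], [-5, -6, -25], 15]
    - [[0, 0, 0], [-10, -13, -12], 15]
    - [[0, 0, 0], [-15, -19.5, 0], 15]
    - [[0, 0, 0], [-15, -19.5, 0], 15]

```text
time: 4.98
tool_pos: [0.5078, 0.0224, 0.326]
tcp_rot: [0.599, 3.081, 0.001]
wrist_force: [1.0, -0.5, -1.1]
width: 0.311
grip_force: 39.5
```

```bash
python3 -c "
from h import *
to([.595,-.2865,.325])
im=read_camera('side');cv2.imwrite('pics/s3.png',im[:,:,::-1])"
```

```text
t 4.98 pos [0.5078 0.0224 0.326 ] z [ 0.003 -0.    -1.   ] y [0.375 0.927 0.001] w 0.311 F [ 1.  -0.5 -1.1] grip 39.48659598827362 nose 0.0726 shift [-196.6 -253.7    1.3]
```

View pics/s3.png

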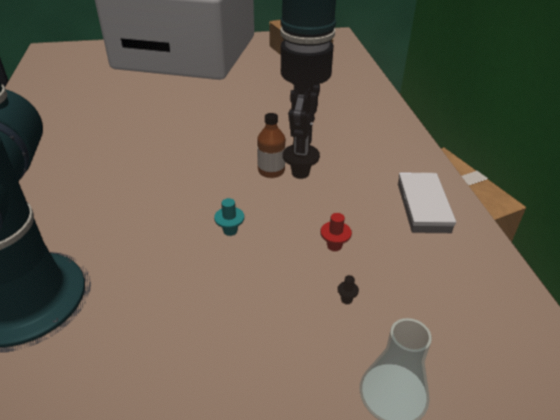

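The stopper hangs upright in the grip, with its rim at about (301, 155). I'll carry it on to the flask.

Emit:
step_arm:
  targets:
    - [[0, 0, 0], [-18, -23, 0], 15]
    - [[0, 0, 0], [-20, -26, 0], 15]
    - [[0, 0, 0], [-20, -26, 0], 15]
    - [[0, 0, 0], [-20, -26, 0], 15]
    - [[0, 0, 0], [-20, -26, 0], 15]

```text
time: 5.45
tool_pos: [0.5501, -0.133, 0.3238]
tcp_rot: [-0.602, -3.083, -0.0]
wrist_force: [-0.1, -0.1, 0.1]
width: 0.314
grip_force: 39.6
```

Emit:
step_arm:
  targets:
    - [[0, 0, 0], [-20, -26, 0], 15]
    - [[0, 0, 0], [-20, -26, 0], 15]
    - [[0, 0, 0], [-17, -22, 0], 15]
    - [[0, 0, 0], [-13, -17, 0], 15]
    - [[0, 0, 0], [-9, -12, 0], 15]

```text
time: 5.87
tool_pos: [0.5847, -0.2589, 0.3234]
tcp_rot: [-0.604, -3.082, 0.0]
wrist_force: [-0.2, 0.3, -0.4]
width: 0.313
grip_force: 39.6
```

Emit:
step_arm:
  targets:
    - [[0, 0, 0], [-5, -6, 0], 15]
    - [[0, 0, 0], [0, 0, 0], 15]
    - [[0, 0, 0], [0, 0, 0], 15]
    - [[0, 0, 0], [0, 0, 0], 15]

```text
time: 6.2
tool_pos: [0.587, -0.2631, 0.3238]
tcp_rot: [-0.601, -3.083, -0.001]
wrist_force: [-0.5, -0.2, -0.3]
width: 0.314
grip_force: 39.6
```

```bash
python3 -c "
from h import *
to([.595,-.2865,.325])
a=read_camera('side')[220:420,300:500];b=read_camera('top')[90:240,330:480]
cv2.imwrite('pics/s4a.png',read_camera('side')[:,:,::-1])
f=lambda i:cv2.resize(i[:,:,::-1],(400,400),interpolation=cv2.INTER_CUBIC)
cv2.imwrite('pics/s4.png',np.hstack([f(a),f(b)]))
"
```

```text
t 6.2 pos [ 0.587  -0.2631  0.3238] z [-0.     0.001 -1.   ] y [0.376 0.927 0.001] w 0.314 F [-0.5 -0.2 -0.3] grip 39.616459608078 nose 0.0726 shift [-16.2 -18.7  -1.2]
```

View pics/s4.png

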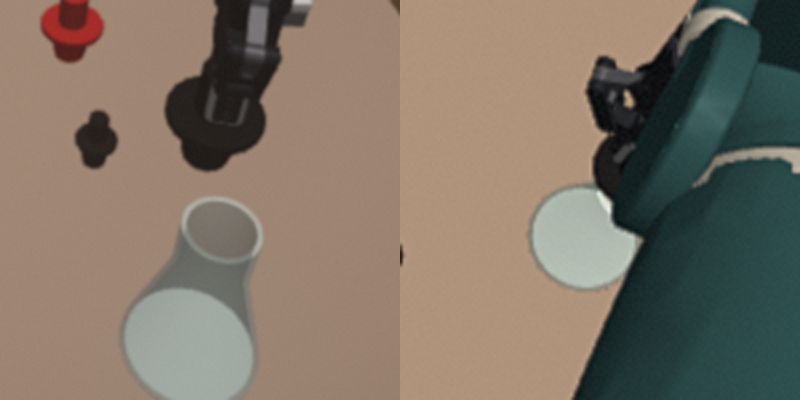

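Run:
```python
from h import *
print(plane('side',[278,407.7],.2374),plane('top',[153,419],.2374))
T=np.array([.587,-.2631])
for o in([0,0],[-.003,0]):
    for r in(.031,):
        th=np.linspace(0,2*np.pi,90)
        for c in('side','top'):
            p=np.array([proj(c,np.r_[T+o+r*np.array([np.cos(t),np.sin(t)]),z]) for t in th for z in(.2334,.2414)])
            print(o,c,'rows',p[:,0].min().round(1),p[:,0].max().round(1),'cols',p[:,1].min().round(1),p[:,1].max().round(1))
im=cv2.imread('pics/s4a.png').max(2)
w=[(r,np.nonzero(im[r,375:445]<75)[0][[0,-1]]+375) for r in range(262,306,2)  if (im[r,375:445]<75).any()]
print([(r,*map(int,v)) for r,v in w])
# mouth ring width
b=cv2.imread('pics/top0.png').astype(int).mean(2)
print(b[161,398:434].astype(int));print(b[145:178,416].astype(int))
```

```text
[ 0.58547311 -0.26353373] [ 0.58191308 -0.26509041]
[0, 0] side rows 257.5 299.1 cols 383.1 435.0
[0, 0] top rows 134.7 166.4 cols 401.3 434.5
[-0.003, 0] side rows 257.8 299.4 cols 380.8 432.7
[-0.003, 0] top rows 136.2 167.9 cols 401.4 434.6
[(262, 389, 433), (264, 387, 431), (266, 385, 430), (268, 384, 429), (270, 384, 429), (272, 383, 430), (274, 383, 430), (276, 383, 431), (278, 383, 432), (280, 384, 432), (282, 385, 432), (284, 386, 431), (286, 388, 430), (288, 390, 429), (290, 391, 428), (292, 391, 426), (294, 391, 423), (296, 392, 417), (298, 392, 414), (300, 394, 413), (302, 396, 411), (304, 400, 408)]
[152 150 149 139 134 117 145 132 105  94  92  93  93  94  96  96  95  94
  93  94  94  94  95  94  93  96  95  91  93 163 155 131 126 127 127 126]
[127 125 124 129 150 162 110  97  95  98  96  98  95  97  96  96  93  96
  95  95  95  94  93  92  95 107 134 152 138 150 151 153 155]
```

The stopper axis sits about 2 mm short in x relative to the TCP. The remaining offset from stopper to mouth is about (+11.5, −23) mm in world axes, which is (−19.4, −17.2) mm in tool axes.

Emit:
step_arm:
  targets:
    - [[0, 0, 0], [-7, -6, 0], 15]
    - [[0, 0, 0], [-7, -6, 10], 15]
    - [[0, 0, 0], [-5.5, -5, 10], 15]
    - [[0, 0, 0], [0, 0, 10], 15]
    - [[0, 0, 0], [0, 0, 5], 15]

```text
time: 6.77
tool_pos: [0.598, -0.2877, 0.2855]
tcp_rot: [-0.603, -3.079, -0.002]
wrist_force: [0.5, 0.1, -0.7]
width: 0.314
grip_force: 39.6
```

Emit:
step_arm:
  targets:
    - [[0, 0, 0], [0, 0, 0], 15]
    - [[0, 0, 0], [0, 0, 0], 15]
    - [[0, 0, 0], [0, 0, 0], 15]
    - [[0, 0, 0], [0, 0, 0], 15]

```text
time: 7.1
tool_pos: [0.5991, -0.2875, 0.2896]
tcp_rot: [0.602, 3.082, -0.0]
wrist_force: [-0.2, 0.8, -1.0]
width: 0.31
grip_force: 39.6
```

```bash
python3 -c "
from h import *
to([.5985,-.2863,.2744])
i=read_camera('side')
cv2.imwrite('pics/s5a.png',i[:,:,::-1])
cv2.imwrite('pics/s5.png',cv2.resize(i[270:420,335:485,::-1],(600,600),interpolation=cv2.INTER_CUBIC))
"
```

```text
t 7.1 pos [ 0.5991 -0.2875  0.2896] z [ 0.001 -0.    -1.   ] y [ 0.376  0.927 -0.   ] w 0.31 F [-0.2  0.8 -1. ] grip 39.623281359672546 nose 0.0726 shift [ 1.   0.9 15.2]
```

View pics/s5.png

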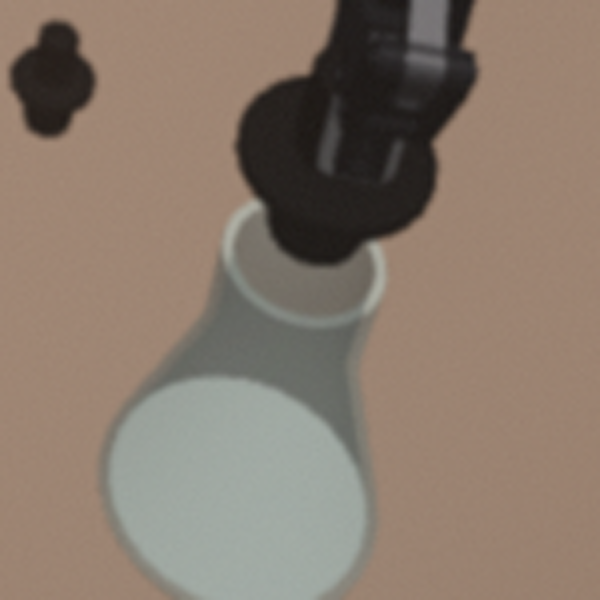

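The plug foot is over the mouth. The rim is centred at about column 419 and the mouth at about (411, 335.5). I'll check these against the projections.

Run:
```python
from h import *
from scipy.optimize import least_squares
im=cv2.imread('pics/s5a.png').max(2)
f=.2896-.1244
th=np.linspace(0,2*np.pi,120)
def sil(x,y):
    p=[]
    for r,z in((.031,f+.034),(.031,f+.042),(.0205,f+.034),(.015,f)):
        q=np.array([proj('side',[x+r*np.cos(t),y+r*np.sin(t),z]) for t in th]);p.append(q)
    return p
w=[(r,np.nonzero(im[r,385:450]<75)[0][[0,-1]]+385) for r in range(286,338,3) if (im[r,385:450]<75).any()]
print([(r,*map(int,v)) for r,v in w])
for x,y in((.597,-.2875),(.5975,-.2867),(.599,-.2875)):
    p=sil(x,y);a=np.vstack(p[:2]);print(x,y,'rim cols',a[:,1].min().round(1),a[:,1].max().round(1),'rim bottom',a[:,0].max().round(1),'foot bottom',p[3][:,0].max().round(1),'at col',p[3][p[3][:,0].argmax(),1].round(1),'foot cols',p[3][:,1].min().round(1),p[3][:,1].max().round(1))
for x,y in((.5974,-.2867),(.5959,-.2868)):
    q=np.array([proj('side',[x+.027*np.cos(t),y+.027*np.sin(t),.15]) for t in th]);print('mouth',q.min(0),q.max(0))
```

```text
[(286, 414, 449), (289, 410, 449), (292, 402, 449), (295, 399, 449), (298, 396, 447), (301, 395, 445), (304, 395, 442), (307, 394, 442), (310, 395, 443), (313, 396, 443), (316, 398, 443), (319, 400, 441), (322, 402, 440), (325, 402, 437), (328, 403, 432), (331, 405, 424), (334, 408, 422)]
0.597 -0.2875 rim cols 393.0 444.7 rim bottom 332.0 foot bottom 337.9 at col 415.4 foot cols 401.3 424.8
0.5975 -0.2867 rim cols 393.1 444.8 rim bottom 331.5 foot bottom 337.3 at col 415.5 foot cols 401.5 425.0
0.599 -0.2875 rim cols 394.5 446.3 rim bottom 331.8 foot bottom 337.7 at col 416.9 foot cols 402.8 426.3
mouth [318.32092317 390.35181122] [352.35592847 431.93889738]
mouth [318.51741121 389.2968905 ] [352.57981803 430.88898003]
```

The rim and mouth agree to within about 1 mm. I'll lower it about 49 mm until it is home, watching the force.

Emit:
step_arm:
  targets:
    - [[0, 0, 0], [0, 0, 6], 15]
    - [[0, 0, 0], [0, 0, 6], 15]
    - [[0, 0, 0], [0, 0, 6], 15]
    - [[0, 0, 0], [0, 0, 5], 15]
    - [[0, 0, 0], [0, 0, 3], 15]

```text
time: 7.57
tool_pos: [0.5983, -0.2872, 0.2613]
tcp_rot: [-0.602, -3.081, -0.001]
wrist_force: [-0.7, 1.4, -0.7]
width: 0.31
grip_force: 39.6
```

Emit:
step_arm:
  targets:
    - [[0, 0, 0], [0, 0, 4], 15]
    - [[0, 0, 0], [0, 0, 4], 15]
    - [[0, 0, 0], [0, 0, 0], 15]

```text
time: 7.82
tool_pos: [0.5984, -0.2873, 0.2536]
tcp_rot: [-0.602, -3.082, -0.001]
wrist_force: [-0.1, 0.4, -1.2]
width: 0.316
grip_force: 39.6
```

Emit:
step_arm:
  targets:
    - [[0, 0, 0], [0, 0, 3], 15]
    - [[0, 0, 0], [0, 0, 3], 15]
    - [[0, 0, 0], [0, 0, 0], 15]

```text
time: 8.07
tool_pos: [0.5986, -0.2874, 0.2482]
tcp_rot: [-0.602, -3.083, -0.0]
wrist_force: [-0.8, 0.2, -0.8]
width: 0.314
grip_force: 39.6
```

Emit:
step_arm:
  targets:
    - [[0, 0, 0], [0, 0, 2.5], 15]
    - [[0, 0, 0], [0, 0, 2.5], 15]
    - [[0, 0, 0], [0, 0, 0], 15]

```text
time: 8.32
tool_pos: [0.5986, -0.2873, 0.2433]
tcp_rot: [-0.602, -3.083, -0.0]
wrist_force: [-0.6, 0.6, 0.0]
width: 0.313
grip_force: 39.6
```

Emit:
step_arm:
  targets:
    - [[0, 0, 0], [0, 0, 1.5], 15]
    - [[0, 0, 0], [0, 0, 1.5], 15]
    - [[0, 0, 0], [0, 0, 0], 15]

```text
time: 8.57
tool_pos: [0.5989, -0.2875, 0.2408]
tcp_rot: [0.602, 3.083, -0.0]
wrist_force: [-0.4, 0.4, -0.1]
width: 0.314
grip_force: 39.6
```

Emit:
step_arm:
  targets:
    - [[0, 0, 0], [0, 0, 1], 15]
    - [[0, 0, 0], [0, 0, 0], 15]

```text
time: 8.73
tool_pos: [0.599, -0.2875, 0.2407]
tcp_rot: [0.602, 3.083, -0.0]
wrist_force: [-1.5, 0.1, 2.9]
width: 0.314
grip_force: 39.8
```

```bash
python3 -c "
from h import *
to([.5985,-.2873,.2404])
i=read_camera('side')
cv2.imwrite('pics/s6.png',cv2.resize(i[270:420,335:485,::-1],(600,600),interpolation=cv2.INTER_CUBIC))
"
```

```text
t 8.73 pos [ 0.599  -0.2875  0.2407] z [ 0.001 -0.    -1.   ] y [ 0.376  0.926 -0.   ] w 0.314 F [-1.5  0.1  2.9] grip 39.84624624252319 nose 0.0726 shift [0.6 0.  0.3]
```

View pics/s6.png

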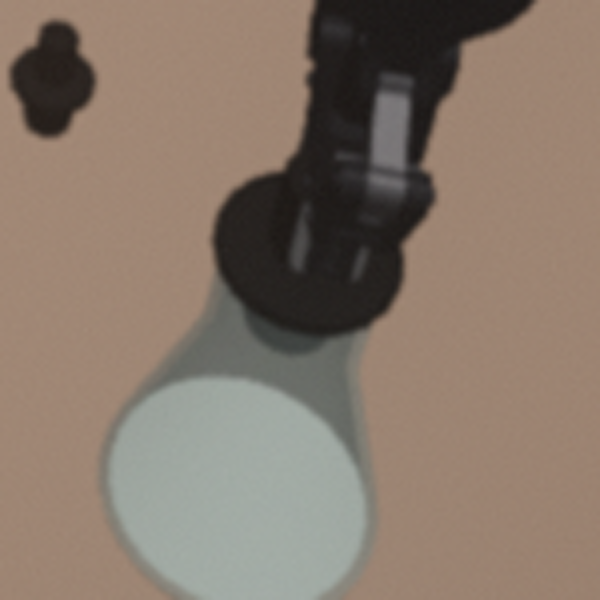

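The rim covers the mouth, the plug shows in the neck and the wrist force reads about 3 N of contact, so it is home. Next I release and withdraw straight up.

Emit:
step_arm:
  targets:
    - [[0, 0, 0], [0, 0, 0], 35]
    - [[0, 0, 0], [0, 0, 0], 45]
    - [[0, 0, 0], [0, 0, 0], 55]
    - [[0, 0, 0], [0, 0, 0], 60]
    - [[0, 0, 0], [0, 0, 0], 60]

```text
time: 9.2
tool_pos: [0.5988, -0.2874, 0.2396]
tcp_rot: [-0.602, -3.083, -0.0]
wrist_force: [-0.7, -0.2, -0.6]
width: 0.702
grip_force: 0.0
```

Emit:
step_arm:
  targets:
    - [[0, 0, 0], [0, 0, -5], 60]
    - [[0, 0, 0], [0, 0, -15], 60]
    - [[0, 0, 0], [0, 0, -25], 60]
    - [[0, 0, 0], [0, 0, -30], 60]
    - [[0, 0, 0], [0, 0, -30], 60]

```text
time: 9.62
tool_pos: [0.5984, -0.2873, 0.3454]
tcp_rot: [-0.602, -3.082, -0.001]
wrist_force: [1.1, -0.3, -0.0]
width: 0.701
grip_force: 0.0
```

Emit:
step_arm:
  targets:
    - [[0, 0, 0], [0, 10, -20], 60]
    - [[0, 0, 0], [0, 20, 0], 60]
    - [[0, 0, 0], [0, 20, 0], 60]
    - [[0, 0, 0], [0, 0, 0], 60]
    - [[0, 0, 0], [0, 0, 0], 60]

```text
time: 10.03
tool_pos: [0.6179, -0.2404, 0.3653]
tcp_rot: [0.599, 3.084, -0.001]
wrist_force: [-0.5, -0.4, 0.7]
width: 0.7
grip_force: 0.0
```

```bash
python3 -c "
from h import *
to([.5985,-.2873,.2404])
i=read_camera('side')
cv2.imwrite('pics/s7.png',i[:,:,::-1])
print([(d['at'],d['score']) for d in tip_of('side','stopper_grip')],proj('side',[.597,-.287,.178]))
"
```

```text
t 10.03 pos [ 0.6179 -0.2404  0.3653] z [ 0.    -0.001 -1.   ] y [ 0.375  0.927 -0.   ] w 0.7 F [-0.5 -0.4  0.7] grip 0.0 nose 0.0726 shift [  0.5 -50.7 124.9]
[([225.1, 339.9], 0.96), ([321.3, 416.6], 0.89), ([206.9, 226.7], 0.58)] [321.81962748 414.70370859]
```

View pics/s7.png

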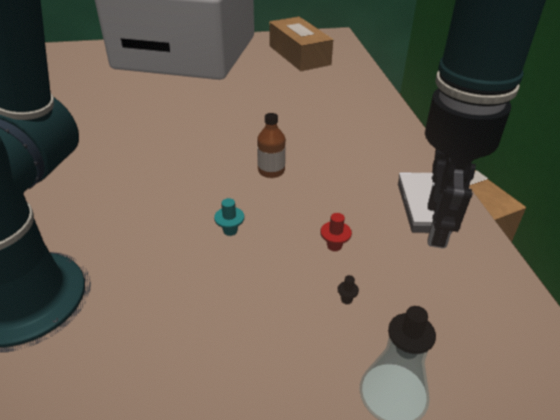

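The stopper is upright on the flask with its knob at about (416, 321), where it was predicted. The gripper is clear and the small stopper and bottle have not moved, so I'm handing in.

```bash
python3 -c "
from workcell import *
print(finish_job())"
```

```text
the job is handed in; nothing more can be done
None
```

The larger stopper was lowered into the flask's neck in the grip, seated with its rim on the mouth and released; the job is handed in at about 10 s of robot time, with no verdict returned.

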